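Screw the filler plug into the steam warmer's tank

ROBOT

A 7-joint arm with a two-finger parallel gripper is mounted at the origin on the work surface. World frame = base frame: x ahead of the robot, y to its left, z up, the work surface at z = 0. Lengths are in m, angles in degrees, forces in N, time in s.
With the tool pointing down it reaches from about 0.425 to 0.875 m from the base axis. Payload 4.7 kg.
Tool frame: the origin (TCP) lies on the mounting face of the last link; the fingertips stand 182 mm ahead of it and the grasp point (between the pads) lies 164 mm ahead of it; z points along the fingers, x is the direction in which the jaws open and shut, and the axes are right-handed (so a half turn about z gives the same grasp; the last joint's range is limited). The gripper opens to 87 mm and grips with 3 to 60 N. Pads are 19 mm wide; open, the fingers measure 117 mm over their backs; the gripper's body (75 mm by 190 mm) begins 51 mm behind the grasp point.
Start: joints at [70.594, 18.392, -4.016, 83.108, 1.295, 78.541, -3.26], TCP at [0.225, -0.61, 0.405] pointing down, gripper open.
Joint ranges: [-163.93, 163.93], [-17.29, 119.83], [-79.2, 71.16], [3.27, 140.29], [-89.18, 269.18], [5.43, 117.66], [-154.24, 154.24]. Speed limits (degrees/s): [147.25, 147.25, 180, 180, 180, 180, 180].

INTERFACE

Orientations are given as [roll, pitch, yaw] about the fixed x, y, z axes, in that order (R = Rz(yaw) Ry(pitch) Rx(roll)).
In Python, from cell import status, cams, env, outline_of, landmark_of gives the robot as it stands. The module is installed in compiled form; this text tells all that it offers.
- The arm moves only by the tool jog_arm, never from a script. Its argument "rows" is a list of rows, each a list of 7 numbers: the closure, from 0 (fully open) to 1 (shut), then the shift along the tool's x, y, z in m, then the turn, a rotation vector about the tool's x, y, z in degrees. A call has 1 to 12 rows; each row shifts and turns the commanded pose from where the row before left it, along the tool's axes as they then stand; what a row does not reach is not made up. A row lasts 1/12 s, in which the tool goes at most 41.7 mm and 7.16 degrees, less where a joint would pass 70% of its speed; a pose out of reach is approached as far as the arm can. A call with a gripper value outside its range is refused whole. The fingers move at their own pace and stop on an object; "grip_force" is the grip in N (left out, the last holds). Time passes only in rows, so rows that do not move let the fingers close. It gives the time, the measured TCP pose, the force and the opening at its end, in the units of the state.
- status.get_obs(): the state, without advancing time (a new reading comes with each control period).
- cams.read_camera(name): name is "side" or "top" or "wrist"; returns (picture, depth): 400x640x3 uint8, red, green, blue; 400x640 float32, m along the optical axis (not along the pixel's ray), 0 where there is no reading.
- cams.camera_params(name): a dict with "vfov" (degrees; the focal length in pixels is half the picture's height over the tangent of half this angle, whatever the lens; pixels are square), "cx", "cy" (the principal point, pixels), "eye" and "attitude" of the camera in the world. Camera axes: x right, y up, looking along -z (the intrinsics and any distortion apply to the point x, -y, -z); pixel columns grow to the right and rows downward; lengths in m; the calibration is good to about 2 mm. A picture is of the moment at which its call begins: read the wrist's pose just before it. camera_params takes no time and is no camera call; for the wrist camera it gives the pose at the moment of the call.
- env.sign_off(): hands the job in, once; it reports no verdict.
Trained networks look in the newest picture that a camera, given by its name, has taken for a name from the list of things; names that differ only in an ending like _2 or _b are one class to them, and where a whole thing is asked for, a point or a joint stands for the part that bears it (a point fixed in the world has none). Each returns a list of dicts, best first, with "conf" (0 to 1); they miss things now and then, are a little off and sometimes report something else, mostly with a low value. They report only what shows in the picture. A call takes as long as a camera call. They do not tell look-alikes from the thing itself.
- outline_of(camera, name): "pixels" (400x640 bool, what is visible of it) and "box" ([left, top, right, bottom] in pixels, round what is visible of it).
- landmark_of(camera, name): "position" ([row, column] in pixels: a listed point, or the origin of a listed thing).
The state is a dict: "time_s": time; "qpos": joint angles; "joint_velocities": joint speeds; "effort": joint torques, N m; "tool_pos": TCP position; "tool_rot": TCP orientation; "force": force on the tool from outside, world axes, zero at the start; "wrist_torque": the same for the moment, N m; "grip_width": finger opening in m.
Only numpy, scipy, OpenCV 4.12 (cv2) and the standard library are available. Lean on these libraries where they do the work, as an engineer would, in place of code of your own. Each camera call takes 0.05 s, during which the arm holds its last target. There are 200 camera calls.

TASK

Take the red filler plug from the white tray and screw it into the brass filler neck on top of the steam warmer's tank, fully home so that it stays down on its spring seal by itself, then let go of it. The thread starts are hard to see, so rest the plug in the neck and back it off (anticlockwise from above) until you feel it drop into the thread before running it in clockwise; be gentle and never force or ram it, stopping as soon as it comes up firm, and leave the other kitchen things where they are.

Things in the scene. Friction and masses are not known exactly. Their poses are not given: they have to be found in the camera images.
- plug: Filler plug, 67 mm tall, 140 to 280 g, standing upright nose down in the tray. Origin: centre of the nose's underside; z up along the screw axis. Black nose, 30 mm diameter at the foot, tapering out to a black shank of 40 mm diameter; red head disc of 64 mm diameter from z=32.5 to 38.5 mm; red wing handle on top. Right-handed: clockwise from above screws it in.
- plug_wing (a point): Grip point of the plug's red wing handle, on the plug's axis at z=54 mm. The handle is a flat upright bar from z=38.5 to 67 mm, 40 mm long along the plug's x, 12 mm thick along its y: grip it from above across the thickness, fingertips about 3 mm above the disc.
- plug_lugs (a point): Middle of the plug's four red lugs (its thread), on the axis at z=12 mm. They stand out of the shank at the plug's +x, +y, -x and -y to a radius of 25.5 mm, 7 mm wide, from z=10 to 14 mm.
- neck_mouth (a point): Centre of the upper edge of the brass filler neck on the tank, 126 mm above the table, z up. Outside 62 mm diameter, flaring to 68 at the mouth; bore 54 mm, flaring to 60. x, y axes are the tank's. The neck sits in a rubber grommet: it yields downward only, not before 3.5 N of push, then 1 mm per 2.5 N, up to 8 mm.
- neck_rim (a point): On the neck's axis, 10 mm below the mouth: a flat inner rim (hole 42 mm) on which the lugs ride (plug origin 20 mm below the mouth). It has four gaps, the thread starts, 30 degrees wide, every 90 degrees; the neck's turn about its axis differs every time and is not measured. At most 85 degrees of backing off (anticlockwise from above) finds them.
- neck_drop (a point): On the neck's axis, 28 mm below the mouth: where the plug's origin lies once the lugs have dropped 8 mm through the gaps onto a spring seal (5 N at once, 1 N per mm more). Each gap's anticlockwise end is a stop wall, 8 degrees wide, 3 mm above the rim. Lugs on the rim turned clockwise jam on it; lugs landing on top of it first fall 3 mm to the rim. If it binds half dropped, ease it clockwise a little.
- neck_home (a point): On the neck's axis, 31 mm below the mouth: where the plug's origin lies fully home, its disc 1.5 mm above the mouth. Clockwise from the stop wall in the gap: about 25 degrees free, then 27 in which the thread draws the plug down 3 mm against the seal, then level to a hard end stop at 64 (stop at 0.3 N m; 0.6 is forcing it). Friction then holds it.
- tank: Fixed low aluminium tank of a countertop steam warmer, 200 x 240 x 80 mm (x, y, z) with a black dial panel on its -x side; origin: centre of its underside, z up. The neck's axis is at x=-10 mm, y=20 mm in its frame.
- tray: Fixed white shallow tray 210 x 210 mm, walls 22 mm high and 4 mm thick, floor 4 mm; origin: centre of its underside. The plug stands in it.
- washer: Bystander: black rubber-look ring, 44 mm diameter, 5 mm thick, lying in the tray; origin at its underside's centre.
- sauce: Bystander: amber sauce bottle with red cap, 60 mm diameter, 140 mm tall; origin at its underside's centre.
- spice: Bystander: spice jar, 64 mm diameter, 100 mm tall; origin at its underside's centre.
- bowl: Bystander: white bowl, 120 mm diameter, 55 mm high; origin at its underside's centre.
- cup: Bystander: blue mug, 76 mm diameter, 90 mm high; origin at its underside's centre.
- foodbox: Bystander: closed white food box 170 x 120 x 50 mm; origin at its underside's centre.
- spoon: Bystander: steel spoon lying on the table.
Mind the look-alikes: they are no part of the job. There is more than one size of the plug; the one meant has the size given above.

How it is judged (in metres and radians):
On the way, in this order (a step that is already met when the one before it is completed fails the run):
1. the plug's nose is in the neck (z of plug in the frame of neck_mouth below -0.012 m and horizontal distance between plug and neck_mouth below 0.006 m).
2. the plug has dropped into the thread starts (z of plug in the frame of neck_mouth below -0.0265 m and horizontal distance between plug and neck_mouth below 0.003 m).
At the end, for the whole second after the job is handed in: The plug is screwed home in the neck and stays there released and at rest: its origin at least 29.7 mm below the mouth (fully home is 31 mm), within 3 mm of the neck's axis, upright within 0.06 rad (z of plug in the frame of neck_mouth below -0.0297 m and horizontal distance between plug and neck_mouth below 0.003 m and angle between plug's own z axis and vertical below 0.06 rad and linear speed of plug below 0.01 m/s and angular speed of plug below 0.1 rad/s and contact force between plug and the fingers below 0.1 N); the robot touches nothing.
It fails at once if the plug is forced: more than 50 N between the plug and the tank or its neck (contact force between plug and tank above 50 N).
It fails at once if a bystander is moved more than 30 mm (distance of any of washer, sauce, spice, bowl, cup, foodbox, spoon from where it was at the start of the episode above 0.03 m).
It also fails if it takes over 72 s, if anything falls off the work surface, if the arm or the gripper's body presses on something with over 40 N, if the wrist force passes 120 N, or if a joint passes its speed limit or range.

## Working session

There is one attempt and no reset: what is moved stays moved. The work goes in short steps, Python scripts to look and compute and a tool call to move; the robot and the scene stay as the last step left them, time stands still between calls to the robot, and variables do not carry over. Pictures are saved under pics/ and viewed, about 8 in all and at most 12, crops included, and the job is handed in when it is done.

Besides the shell and the picture viewer there is one more tool, called after "Call:" by a JSON object that holds its "name" and its "arguments", one argument or row to a line. jog_arm: Moves the arm, as the interface text tells. Its arguments: {"type":"object","properties":{"rows":{"type":"array"},"grip_force":{"type":"number"}},"required":["rows"]}

```bash
mkdir -p pics
cat > h.py <<'E'
import numpy as np, cv2
from scipy.spatial.transform import Rotation as R
from cell import status, cams, env, outline_of, landmark_of
def shot(n):
    p=cams.camera_params(n); im,d=cams.read_camera(n); return p,im,d
def att(p):
    a=np.array(p["attitude"]); 
    return a if a.shape==(3,3) else R.from_euler('xyz',a,degrees=True).as_matrix()
def f_(p): return 200/np.tan(np.radians(p["vfov"])/2)
def rays(p,rc):
    rc=np.atleast_2d(np.float64(rc)); f=f_(p)
    K=np.array([[f,0,p["cx"]],[0,f,p["cy"]],[0,0,1]])
    D=np.array(p.get("dist",p.get("distortion",[0,0,0,0,0])),float) if not isinstance(p.get("distortion"),dict) else np.zeros(5)
    u=cv2.undistortPoints(rc[:,None,::-1].copy(),K,D)[:,0]
    return np.c_[u[:,0],-u[:,1],-np.ones(len(u))]
def at_z(p,rc,z):
    e=np.array(p["eye"]); w=rays(p,rc)@att(p).T
    return e+w*((z-e[2])/w[:,2])[:,None]
def at_d(p,rc,d):
    return np.array(p["eye"])+(rays(p,rc)*np.atleast_1d(d)[:,None])@att(p).T
def save(im,n): cv2.imwrite("pics/"+n,cv2.cvtColor(im,cv2.COLOR_RGB2BGR))
E
python3 - <<'E'
from h import *
o=status.get_obs();print(o)
ims=[]
for c in ("top","side"):
    p,im,d=shot(c);print(c,p);save(im,c+".png")
    for n in ("plug","plug_wing","neck_mouth","tray","tank","washer"):
        for l in landmark_of(c,n)[:3]:
            r,q=l["position"];i,j=int(r),int(q);z=d[min(i,399),min(j,639)]
            print(c,n,round(l["conf"],2),np.round([r,q],1),at_d(p,[r,q],z).round(3))
E
```

```text
{'time_s': 0.0, 'qpos': array([70.59157105, 18.43876366, -4.01470585, 83.17777213,  1.2939582 ,
       78.54046861, -3.26103152]), 'joint_velocities': array([ 0.03472639, -0.16782969,  0.07835706,  0.06755085, -0.02287732,
        0.05995871,  0.02645113]), 'effort': array([-3.32122490e-04, -4.91289639e+01, -4.03972529e-01, -3.12523091e+01,
       -6.38511172e-02,  4.38740419e-02,  2.04685966e-04]), 'tool_pos': array([ 0.22450564, -0.60976264,  0.40363926]), 'tool_rot': array([ 1.79994856e+02,  1.11818377e-01, -6.97837859e+01]), 'force': array([ 0.32842569,  0.08400851, -0.15089073]), 'wrist_torque': array([0.00415965, 0.02560635, 0.00425915]), 'grip_width': 0.08694872308095954}
top {'vfov': 55.797681537168074, 'cx': 318.2028145897579, 'cy': 197.9035675399919, 'eye': array([0.38198917, 0.00781677, 1.1515555 ]), 'attitude': array([ 1.10863736e+01,  3.75245717e-02, -9.03664439e+01])}
top plug 0.76 [235.9 371.3] [[ 0.482 -0.144  0.069]]
top plug 0.73 [273.3 462.6] [[ 0.375 -0.404  0.051]]
top plug 0.72 [186.8 367.8] [[ 0.636 -0.144  0.026]]
top plug_wing 0.85 [275.8 468.1] [[ 0.369 -0.4
[... 458 characters left out ...]
 200.9974545515506, 'eye': array([-0.15881136,  1.01692514,  0.89368431]), 'attitude': array([  57.19502014,   -1.09746616, -144.76229247])}
side plug 0.86 [190.3 418.8] [[ 0.347 -0.401  0.019]]
side plug 0.63 [198.8 328.1] [[ 0.627 -0.147 -0.   ]]
side plug 0.62 [214.2 360.5] [[ 0.461 -0.126  0.004]]
side plug_wing 0.75 [175.6 417.7] [[ 0.364 -0.406  0.081]]
side plug_wing 0.65 [198.5 357. ] [[ 0.484 -0.131  0.064]]
side plug_wing 0.63 [179.7 305.6] [[ 0.744 -0.15   0.047]]
side neck_mouth 0.95 [217.6 288.8] [[0.558 0.181 0.121]]
side tray 0.89 [208.7 369.2] [[ 0.454 -0.18   0.003]]
side tank 0.75 [210.6 361.1] [[ 0.463 -0.131  0.018]]
side washer 0.46 [192.7 358.3] [[ 0.552 -0.258  0.002]]
```

View pics/top.png

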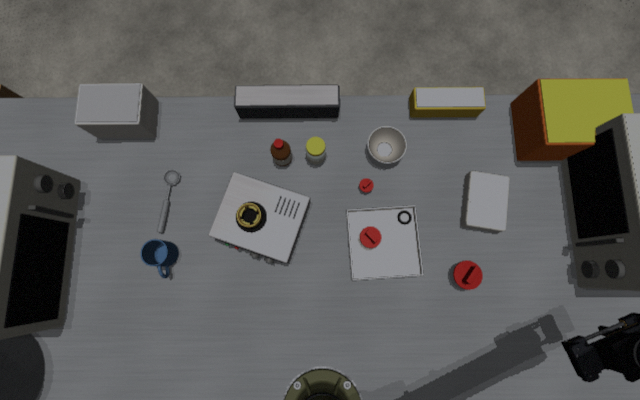

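View pics/side.png

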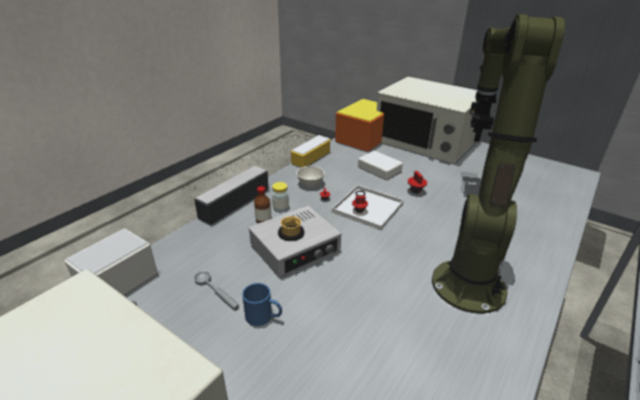

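Top view: the target plug stands in the tray at (237,371). There is a bigger look-alike at (275,468) and a smaller one at (186,367). The tank's brass neck is at (215,250). The side view agrees. Next I'll refine the wing direction and the neck.

Run:
```python
from h import *
p,im,d=shot("top")
rr,cc=np.mgrid[0:400,0:640]
P=at_d(p,np.c_[rr.ravel(),cc.ravel()],d.ravel())
def near(x,y,r): return (np.hypot(P[:,0]-x,P[:,1]-y)<r)&(d.ravel()>0)
m=near(.482,-.144,.06)&(P[:,2]>.056); q=P[m]; print(len(q),q.mean(0),q[:,2].max())
w,v=np.linalg.eigh(np.cov(q[:,:2].T));print(w**.5,np.degrees(np.arctan2(v[1,1],v[0,1])))
m=near(.482,-.144,.06)&(P[:,2]>.025); q=P[m]; print(len(q),(q.max(0)+q.min(0))/2,np.ptp(q,axis=0))
m=near(.545,.205,.06)&(P[:,2]>.110); q=P[m]; print(len(q),q.mean(0),(q.max(0)+q.min(0))/2,np.ptp(q,axis=0))
m=near(.53,.17,.2)&(P[:,2]>.07)&(P[:,2]<.09);q=P[m];print(cv2.minAreaRect(q[:,:2].astype(np.float32)))
```

```text
69 [ 0.48276242 -0.14531598  0.06979056] 0.07548754856987672
[0.00394055 0.011434  ] -135.6276820027683
372 [ 0.48323831 -0.13167867  0.05048405] [0.06206063 0.09023817 0.050007  ]
257 [0.54079029 0.20094057 0.12147489] [0.5395072 0.1988215 0.1202922] [0.06691157 0.06425833 0.0205372 ]
((0.5832833647727966, 0.1619030237197876), (0.23960542678833008, 0.29287877678871155), 70.69294738769531)
```

Call:
{"name": "jog_arm", "arguments": {
  "rows": [
    [0, 0, 0, 0, 0, 0, 0],
    [0, -0.03, -0.028, 0, 0, 0, 0],
    [0, -0.03, -0.028, 0, 0, 0, 0],
    [0, -0.03, -0.028, 0, 0, 0, 0]
  ]
}}

```text
time_s: 1.08
tool_pos: [0.2724, -0.4954, 0.4043]
tool_rot: [-180.0, 0.0, -69.9]
force: [1.4, 0.5, 0.3]
grip_width: 0.0871
```

Call:
{"name": "jog_arm", "arguments": {
  "rows": [
    [0, -0.0213, -0.0265, 0, 0, 0, 0],
    [0, -0.0213, -0.0265, 0, 0, 0, 0],
    [0, -0.0213, -0.0265, 0, 0, 0, 0],
    [0, -0.0213, -0.0265, 0, 0, 0, 0],
    [0, -0.0213, -0.0265, 0, 0, 0, 0],
    [0, -0.0213, -0.0265, 0, 0, 0, 0],
    [0, -0.0213, -0.0265, 0, 0, 0, 0],
    [0, -0.0213, -0.0265, 0, 0, 0, 0],
    [0, -0.0213, -0.0265, 0, 0, 0, 0],
    [0, -0.0213, -0.0265, 0, 0, 0, 0],
    [0, -0.0213, -0.0265, 0, 0, 0, 0],
    [0, -0.0213, -0.0265, 0, 0, 0, 0]
  ]
}}

```text
time_s: 2.08
tool_pos: [0.4829, -0.1452, 0.4051]
tool_rot: [-180.0, -0.1, -69.8]
force: [0.5, 0.2, -0.5]
grip_width: 0.087
```

Call:
{"name": "jog_arm", "arguments": {
  "rows": [
    [0, 0, 0, 0.005, 0, 0, -6.1],
    [0, 0, 0, 0.005, 0, 0, -6.1],
    [0, 0, 0, 0.005, 0, 0, -6.1],
    [0, 0, 0, 0.005, 0, 0, -6.1],
    [0, 0, 0, 0, 0, 0, 0]
  ]
}}

```text
time_s: 2.5
tool_pos: [0.4821, -0.1466, 0.3839]
tool_rot: [180.0, 0.1, -45.2]
force: [-1.3, 0.2, 0.3]
grip_width: 0.0868
```

```bash
cat >> h.py <<'E'
def cloud(c):
    p,im,d=shot(c); rr,cc=np.mgrid[0:400,0:640]; k=d.ravel()>0
    return p,im,d,at_d(p,np.c_[rr.ravel(),cc.ravel()],d.ravel())[k],im.reshape(-1,3)[k]
def circ(q):
    A=np.c_[2*q[:,:2],np.ones(len(q))]; s=np.linalg.lstsq(A,(q[:,:2]**2).sum(1),rcond=None)[0]
    return s[:2],np.sqrt(s[2]+s[0]**2+s[1]**2)
E
python3 - <<'E'
from h import *
o=status.get_obs();print(o["tool_pos"],o["tool_rot"],o["qpos"],o["force"])
p,im,d,P,C=cloud("wrist");print(p);save(im,"w1.png")
red=(C[:,0]>80)&(C[:,1]<60)
q=P[red&(np.hypot(P[:,0]-.483,P[:,1]+.145)<.05)];print(len(q),np.percentile(q[:,2],[1,10,50,90,99]) if len(q) else 0)
b=q[q[:,2]>.06];print(len(b),b.mean(0),cv2.minAreaRect(b[:,:2].astype(np.float32)))
b=q[(q[:,2]>.035)&(q[:,2]<.05)];print(len(b),cv2.minEnclosingCircle(b[:,:2].astype(np.float32)))
E
```

```text
[ 0.48205564 -0.1465794   0.38387711] [ 1.79951959e+02  7.80981414e-02 -4.52171689e+01] [ 42.87296843   2.67922755 -29.62030191 104.2273373    1.37986103
  73.53937236 -32.33073288] [-1.26879684  0.23240744  0.28528898]
{'vfov': 65.64182082031378, 'cx': 321.78805919791364, 'cy': 200.63539446109777, 'eye': array([ 0.52884892, -0.0999895 ,  0.3636119 ]), 'attitude': array([-1.41597245e+01,  3.50134545e-02, -4.51427065e+01])}
2304 [0.0406536  0.04145275 0.04253895 0.07080069 0.07187938]
495 [ 0.4809772  -0.1446404   0.07171348] ((0.487136572599411, -0.15196219086647034), (0.03919980674982071, 0.031009409576654434), 43.459693908691406)
1808 ((0.48048898577690125, -0.14531080424785614), 0.03159993141889572)
```

View pics/w1.png

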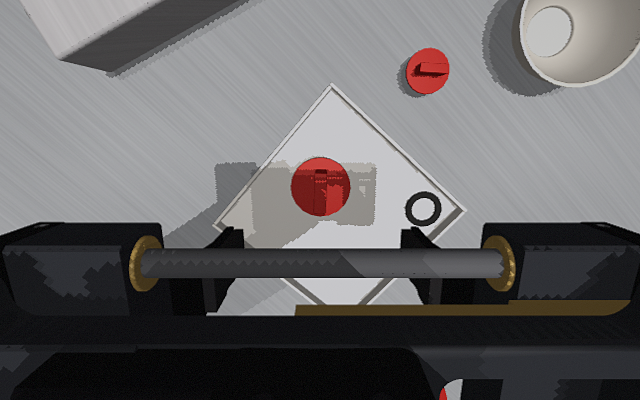

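The wrist view shows the target plug at (321,186) with its wing upright in the image, and the washer clear at (422,208). The disc measures 63 mm, so this is the right plug. Going down to grasp.

Call:
{"name": "jog_arm", "arguments": {
  "rows": [
    [0, -0.0021, 0, 0.018, 0, 0, 0],
    [0, 0, 0, 0.018, 0, 0, 0],
    [0, 0, 0, 0.018, 0, 0, 0],
    [0, 0, 0, 0.018, 0, 0, 0],
    [0, 0, 0, 0.018, 0, 0, 0],
    [0, 0, 0, 0.018, 0, 0, 0],
    [0, 0, 0, 0.016, 0, 0, 0],
    [0, 0, 0, 0.012, 0, 0, 0],
    [0, 0, 0, 0.01, 0, 0, 0],
    [0, 0, 0, 0.006, 0, 0, 0],
    [0, 0, 0, 0.004, 0, 0, 0],
    [0, 0, 0, 0, 0, 0, 0]
  ]
}}

```text
time_s: 3.55
tool_pos: [0.4809, -0.1453, 0.2284]
tool_rot: [180.0, 0.0, -45.4]
force: [0.4, 0.4, -0.3]
grip_width: 0.087
```

Call:
{"name": "jog_arm", "arguments": {
  "rows": [
    [1, 0, 0, 0.0005, 0, 0, 0],
    [1, 0, 0, 0, 0, 0, 0],
    [1, 0, 0, 0, 0, 0, 0],
    [1, 0, 0, 0, 0, 0, 0],
    [1, 0, 0, 0, 0, 0, 0],
    [1, 0, 0, 0, 0, 0, 0],
    [1, 0, 0, 0, 0, 0, 0],
    [1, 0, 0, 0, 0, 0, 0],
    [1, 0, 0, 0, 0, 0, 0]
  ],
  "grip_force": 40
}}

```text
time_s: 4.3
tool_pos: [0.4809, -0.1453, 0.2283]
tool_rot: [180.0, -0.0, -45.4]
force: [-0.5, 0.2, 0.8]
grip_width: 0.0346
```

Call:
{"name": "jog_arm", "arguments": {
  "rows": [
    [1, 0, 0, 0, 0, 0, 0],
    [1, 0, 0, 0, 0, 0, 0],
    [1, 0, 0, 0, 0, 0, 0],
    [1, 0, 0, 0, 0, 0, 0],
    [1, 0, 0, 0, 0, 0, 0],
    [1, 0, 0, 0, 0, 0, 0]
  ]
}}

```text
time_s: 4.8
tool_pos: [0.4809, -0.1453, 0.2282]
tool_rot: [180.0, 0.0, -45.4]
force: [1.5, 0.4, 0.8]
grip_width: 0.0116
```

Call:
{"name": "jog_arm", "arguments": {
  "rows": [
    [1, 0, 0, -0.005, 0, 0, 0],
    [1, 0, 0, -0.01, 0, 0, 0],
    [1, 0, 0, -0.02, 0, 0, 0],
    [1, 0, 0, -0.025, 0, 0, 0],
    [1, 0, 0, -0.025, 0, 0, 0],
    [1, 0, 0, -0.025, 0, 0, 0],
    [1, 0, 0, -0.025, 0, 0, 0],
    [1, 0, 0, -0.02, 0, 0, 0],
    [1, 0, 0, -0.01, 0, 0, 0],
    [1, 0, 0, -0.005, 0, 0, 0]
  ]
}}

```text
time_s: 5.63
tool_pos: [0.4812, -0.1451, 0.4005]
tool_rot: [-179.9, -0.2, -45.4]
force: [0.2, 0.4, -0.9]
grip_width: 0.0117
```

Call:
{"name": "jog_arm", "arguments": {
  "rows": [
    [1, -0.0085, -0.009, 0, 0, 0, 0],
    [1, -0.0185, -0.0195, 0, 0, 0, 0],
    [1, -0.0185, -0.0195, 0, 0, 0, 0],
    [1, -0.0185, -0.0195, 0, 0, 0, 0],
    [1, -0.0185, -0.0195, 0, 0, 0, 0],
    [1, -0.0185, -0.0195, 0, 0, 0, 0],
    [1, -0.0185, -0.0195, 0, 0, 0, 0],
    [1, -0.0185, -0.0195, 0, 0, 0, 0],
    [1, -0.0185, -0.0195, 0, 0, 0, 0],
    [1, -0.0185, -0.0195, 0, 0, 0, 0],
    [1, -0.0185, -0.0195, 0, 0, 0, 0],
    [1, -0.009, -0.0095, 0, 0, 0, 0]
  ]
}}

```text
time_s: 6.63
tool_pos: [0.4889, 0.1535, 0.3968]
tool_rot: [180.0, 0.2, -45.1]
force: [0.3, -0.3, -1.8]
grip_width: 0.012
```

Run:
```python
from h import *
import time
o=status.get_obs();print(o["tool_pos"],o["tool_rot"],o["qpos"],o["force"],o["grip_width"])
p,im,d,P,C=cloud("wrist");save(im,"w2.png")
print(p["eye"])
m=(np.hypot(P[:,0]-.542,P[:,1]-.2)<.055)&(P[:,2]>.115)&(P[:,2]<.135);q=P[m];print(len(q),q.mean(0),q[:,2].max())
t=q[q[:,2]>.122];print(len(t),circ(t),cv2.minEnclosingCircle(t[:,:2].astype(np.float32)))
for n in("neck_mouth","plug_wing"):
  for l in landmark_of("wrist",n)[:2]: print(n,l,at_z(p,l["position"],.126))
```

```text
[0.48894831 0.15350602 0.39680055] [179.9702898    0.19813243 -45.08401372] [ 24.71713581   4.7768733  -46.88233131 101.63676402   3.42741636
  75.22402231 -68.03098345] [ 0.2761161  -0.29854954 -1.81623473] 0.011993799735252959
[0.53559046 0.20022404 0.37655324]
3184 [0.53702575 0.19961871 0.12174979] 0.12762879627276144
1753 (array([0.53620097, 0.19893006]), np.float64(0.030723084387433208)) ((0.5361872911453247, 0.19900283217430115), 0.03362653777003288)
neck_mouth {'position': [121.3, 322.5], 'conf': 0.76} [[0.53614242 0.20094739 0.126     ]]
plug_wing {'position': [255.1, 320.6], 'conf': 0.9} [[0.45508882 0.12217187 0.126     ]]
```

View pics/w2.png

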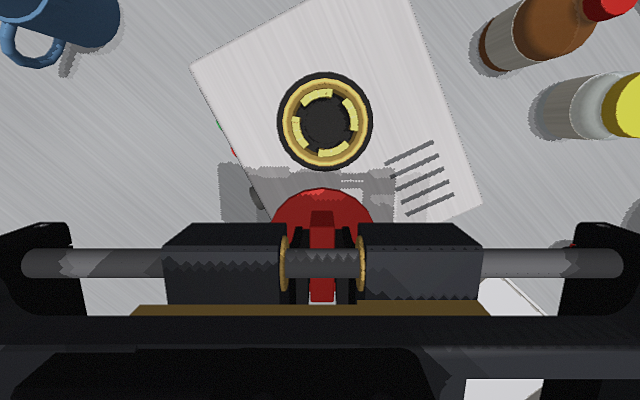

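The wrist view shows the neck at (121,323), with bright rim sectors and dark gaps visible, and the plug held at (320,215). I'll check the plug's offset in the hand and read the gap angles.

Run:
```python
from h import *
o=status.get_obs();print(o["tool_pos"],o["tool_rot"])
p,im,d,P,C=cloud("wrist")
red=(C[:,0]>60)&(C[:,1]<50)&(P[:,2]>.19)&(P[:,2]<.26)
q=P[red];print(len(q),np.percentile(q[:,2],[5,50,95]))
b=q[(abs(q[:,2]-.2115)<.004)]
# outer edge: farthest per angle about TCP
a=np.round(np.degrees(np.arctan2(b[:,1]-o["tool_pos"][1],b[:,0]-o["tool_pos"][0]))/3)
r=np.hypot(b[:,0]-o["tool_pos"][0],b[:,1]-o["tool_pos"][1])
for k in np.unique(a):
    s=a==k
    if r[s].max()>.028: print(int(k*3),round(r[s].max()*1e3,1),end="; ")
print()
c=np.array([.5362,.199]); e=np.array(p["eye"])
w=(np.c_[P]-e); 
hit=e+w*((.116-e[2])/w[:,2])[:,None]
rr=np.hypot(*(hit[:,:2]-c).T); s=(rr>.0225)&(rr<.0255)
ang=np.degrees(np.arctan2(*(hit[s,:2]-c).T[::-1]))%360
B=C[s,0].astype(int);Z=P[s,2]
for k in range(0,360,5):
    t=(ang>=k)&(ang<k+5)
    if t.any(): print(k,int(B[t].mean()),round(np.median(Z[t]),3),end=" | ")
```

```text
[0.48961185 0.15049211 0.39678824] [ 1.79881578e+02  1.20131508e-01 -4.51643563e+01]
4099 [0.20979509 0.21130491 0.23987611]
-150 31.2; -123 32.3; -120 29.5; -21 30.4; -18 30.4; -15 30.1; -12 30.6; -9 30.8; -6 30.6; -3 30.5; 0 30.5; 3 30.6; 6 30.8; 9 30.8; 12 30.7; 15 30.5; 18 30.6; 21 30.5; 24 30.7; 27 30.8; 30 30.6; 33 30.6; 36 30.4; 39 30.6; 42 30.7; 45 30.9; 48 30.8; 51 30.7; 54 30.6; 57 30.8; 60 30.8; 63 31.0; 66 30.9; 69 30.9; 72 30.9; 75 31.1; 78 31.1; 81 31.2; 84 31.2; 87 31.1; 90 31.4; 93 31.3; 96 31.4; 99 31.3; 102 31.1; 105 30.9; 108 30.9; 111 30.9; 114 31.0; 
0 191 0.116 | 5 34 0.09 | 10 39 0.09 | 15 47 0.091 | 20 45 0.09 | 25 46 0.091 | 30 182 0.118 | 35 209 0.119 | 40 201 0.116 | 45 210 0.115 | 50 210 0.116 | 55 210 0.115 | 60 210 0.116 | 65 210 0.116 | 70 210 0.116 | 75 210 0.116 | 80 210 0.115 | 85 211 0.115 | 90 201 0.116 | 95 56 0.09 | 100 63 0.091 | 105 61 0.089 | 110 61 0.091 | 115 64 0.091 | 120 151 0.119 | 125 212 0.119 | 130 202 0.117 | 135 211 0.116 | 140 212 0.116 | 145 211 0.116 | 150 211 0.115 | 155 211 0.115 | 160 211 0.115 | 165 211 0.116 | 170 211 0.116 | 175 212 0.116 | 180 210 0.116 | 185 71 0.09 | 190 62 0.09 | 195 59 0.09 | 200 63 0.09 | 205 47 0.09 | 210 132 0.111 | 215 214 0.119 | 220 210 0.117 | 225 211 0.116 | 230 211 0.116 | 235 211 0.116 | 240 211 0.116 | 245 211 0.116 | 250 211 0.116 | 255 211 0.116 | 260 211 0.116 | 265 211 0.116 | 270 205 0.115 | 275 56 0.09 | 280 40 0.09 | 285 46 0.09 | 290 40 0.09 | 295 36 0.09 | 300 178 0.118 | 305 213 0.119 | 310 208 0.117 | 315 210 0.116 | 320 211 0.116 | 325 211 0.116 | 330 210 0.116 | 335 210 0.116 | 340 211 0.116 | 345 210 0.116 | 350 210 0.116 | 355 211 0.116 |
```

Gaps measured at about 2–31° (mod 90) with walls at 31–39°. The lugs, at 45°, would land on a wall, so I'll turn 30° anticlockwise first so they rest on the plain rim.

Call:
{"name": "jog_arm", "arguments": {
  "rows": [
    [1, 0, -0.0168, 0, 0, 0, 0],
    [1, -0.0013, -0.0168, 0, 0, 0, 0],
    [1, 0, -0.0168, 0, 0, 0, 0],
    [1, 0, -0.0168, 0, 0, 0, 0],
    [1, 0, 0, 0.008, 0, 0, -6],
    [1, 0, 0, 0.008, 0, 0, -6],
    [1, 0, 0, 0.008, 0, 0, -6],
    [1, 0, 0, 0.005, 0, 0, -6],
    [1, 0, 0, 0.003, 0, 0, -6],
    [1, 0, 0, 0, 0, 0, 0],
    [1, 0, 0, 0, 0, 0, 0]
  ]
}}

```text
time_s: 7.75
tool_pos: [0.5378, 0.1954, 0.3654]
tool_rot: [179.9, 0.1, -15.7]
force: [0.4, -0.2, -0.8]
grip_width: 0.0119
```

Run:
```python
from h import *
o=status.get_obs();print({k:np.round(o[k],4) for k in("time_s","tool_pos","tool_rot","qpos","force","wrist_torque")})
p,im,d,P,C=cloud("wrist");save(im,"w3.png")
m=(np.hypot(P[:,0]-.5362,P[:,1]-.199)<.05)&(P[:,2]>.122)&(P[:,2]<.130)&(C[:,0]>C[:,2]+30)&~((C[:,0]>60)&(C[:,1]<50));q=P[m];print(len(q))
r=np.hypot(*(q[:,:2]-[.5362,.199]).T);a=np.degrees(np.arctan2(*(q[:,:2]-[.5362,.199]).T[::-1]))//10*10
for k in np.unique(a): print(int(k),round(r[a==k].max()*1e3,1),end="; ")
```

```text
{'time_s': np.float64(7.75), 'tool_pos': array([0.5378, 0.1954, 0.3654]), 'tool_rot': array([ 1.799231e+02,  6.340000e-02, -1.567750e+01]), 'qpos': array([ 21.3109,  16.7051, -51.6573,  96.105 ,  13.5821,  73.8889,
       -48.6747]), 'force': array([ 0.4154, -0.1713, -0.8089]), 'wrist_torque': array([-0.0398, -0.0373, -0.0344])}
817
-10 33.1; 0 33.2; 10 33.4; 20 33.1; 30 33.0; 40 33.4; 50 33.1; 60 33.2; 70 33.0; 80 33.2; 90 33.2; 100 33.1; 110 33.3; 120 33.2; 130 33.4; 140 33.2; 150 33.1; 160 33.0;
```

Call:
{"name": "jog_arm", "arguments": {
  "rows": [
    [1, -0.0023, -0.0029, 0, 0, 0, 0],
    [1, 0, 0, 0.006, 0, 0, 0],
    [1, 0, 0, 0.007, 0, 0, 0],
    [1, 0, 0, 0.006, 0, 0, 0],
    [1, 0, 0, 0, 0, 0, 0],
    [1, 0, 0, 0, 0, 0, 0]
  ]
}}

```text
time_s: 8.3
tool_pos: [0.5359, 0.2002, 0.3464]
tool_rot: [180.0, 0.1, -15.4]
force: [-0.2, -0.7, -1.2]
grip_width: 0.012
```

Call:
{"name": "jog_arm", "arguments": {
  "rows": [
    [1, 0.0008, 0.001, 0, 0, 0, 0],
    [1, 0, 0, 0.004, 0, 0, 0],
    [1, 0, 0, 0.004, 0, 0, 0],
    [1, 0, 0, 0.003, 0, 0, 0],
    [1, 0, 0, 0, 0, 0, 0],
    [1, 0, 0, 0, 0, 0, 0]
  ]
}}

```text
time_s: 8.8
tool_pos: [0.5366, 0.1991, 0.3359]
tool_rot: [180.0, 0.0, -15.4]
force: [0.9, -0.5, -1.4]
grip_width: 0.0117
```

Call:
{"name": "jog_arm", "arguments": {
  "rows": [
    [1, 0, 0, 0.0015, 0, 0, 0],
    [1, 0, 0, 0.0015, 0, 0, 0],
    [1, 0, 0, 0.001, 0, 0, 0],
    [1, 0, 0, 0.001, 0, 0, 0],
    [1, 0, 0, 0, 0, 0, 0],
    [1, 0, 0, 0, 0, 0, 0]
  ]
}}

```text
time_s: 9.3
tool_pos: [0.5366, 0.1992, 0.3312]
tool_rot: [180.0, 0.0, -15.4]
force: [0.3, -1.2, -1.2]
grip_width: 0.0113
```

Call:
{"name": "jog_arm", "arguments": {
  "rows": [
    [1, 0, 0, 0.0008, 0, 0, 0],
    [1, 0, 0, 0.0004, 0, 0, 0],
    [1, 0, 0, 0, 0, 0, 0],
    [1, 0, 0, 0, 0, 0, 0]
  ]
}}

```text
time_s: 9.63
tool_pos: [0.5367, 0.1993, 0.3302]
tool_rot: [180.0, -0.0, -15.4]
force: [-0.8, -1.2, 0.3]
grip_width: 0.0119
```

Call:
{"name": "jog_arm", "arguments": {
  "rows": [
    [1, 0, 0, 0.0005, 0, 0, 0],
    [1, 0, 0, 0.0005, 0, 0, 0],
    [1, 0, 0, 0, 0, 0, 0],
    [1, 0, 0, 0, 0, 0, 0]
  ]
}}

```text
time_s: 9.97
tool_pos: [0.5367, 0.1993, 0.3294]
tool_rot: [-180.0, -0.0, -15.4]
force: [-0.8, -0.9, 3.9]
grip_width: 0.0116
```

Call:
{"name": "jog_arm", "arguments": {
  "rows": [
    [1, 0, 0, 0, 0, 0, -3],
    [1, 0, 0, 0, 0, 0, -3],
    [1, 0, 0, 0, 0, 0, -3],
    [1, 0, 0, 0, 0, 0, -3],
    [1, 0, 0, 0, 0, 0, -3],
    [1, 0, 0, 0, 0, 0, -3],
    [1, 0, 0, 0, 0, 0, -3],
    [1, 0, 0, 0, 0, 0, -3],
    [1, 0, 0, 0, 0, 0, -3],
    [1, 0, 0, 0, 0, 0, 0]
  ]
}}

```text
time_s: 10.8
tool_pos: [0.5371, 0.1993, 0.3294]
tool_rot: [-180.0, -0.1, 11.7]
force: [-0.1, -0.1, 3.4]
grip_width: 0.0117
```

Call:
{"name": "jog_arm", "arguments": {
  "rows": [
    [1, 0, 0, 0, 0, 0, -2],
    [1, 0, 0, 0.0003, 0, 0, -2],
    [1, 0, 0, 0.0003, 0, 0, -1],
    [1, 0, 0, 0, 0, 0, 0]
  ]
}}

```text
time_s: 11.13
tool_pos: [0.5364, 0.199, 0.3277]
tool_rot: [-180.0, 0.1, 16.6]
force: [-1.1, -0.8, -1.5]
grip_width: 0.0117
```

Call:
{"name": "jog_arm", "arguments": {
  "rows": [
    [1, 0, 0, 0.001, 0, 0, 0],
    [1, 0, 0, 0.001, 0, 0, 0],
    [1, 0, 0, 0.001, 0, 0, 0],
    [1, 0, 0, 0.001, 0, 0, 0],
    [1, 0, 0, 0, 0, 0, 0]
  ]
}}

```text
time_s: 11.55
tool_pos: [0.5365, 0.1991, 0.324]
tool_rot: [180.0, 0.0, 16.6]
force: [0.2, -0.0, -1.7]
grip_width: 0.0118
```

Call:
{"name": "jog_arm", "arguments": {
  "rows": [
    [1, 0, 0, 0.001, 0, 0, 0],
    [1, 0, 0, 0.0007, 0, 0, 0],
    [1, 0, 0, 0.0005, 0, 0, 0],
    [1, 0, 0, 0, 0, 0, 0],
    [1, 0, 0, 0, 0, 0, 0]
  ]
}}

```text
time_s: 11.97
tool_pos: [0.5367, 0.1992, 0.3223]
tool_rot: [180.0, -0.0, 16.6]
force: [0.3, -0.8, -0.9]
grip_width: 0.0117
```

Call:
{"name": "jog_arm", "arguments": {
  "rows": [
    [1, 0, 0, 0.0005, 0, 0, 0],
    [1, 0, 0, 0.0005, 0, 0, 0],
    [1, 0, 0, 0.0003, 0, 0, 0],
    [1, 0, 0, 0, 0, 0, 0],
    [1, 0, 0, 0, 0, 0, 0]
  ]
}}

```text
time_s: 12.38
tool_pos: [0.5367, 0.1993, 0.3212]
tool_rot: [180.0, -0.0, 16.6]
force: [-1.7, -0.5, 4.2]
grip_width: 0.0116
```

Call:
{"name": "jog_arm", "arguments": {
  "rows": [
    [1, 0, 0, 0, 0, 0, 3],
    [1, 0, 0, 0, 0, 0, 3],
    [1, 0, 0, 0, 0, 0, 3],
    [1, 0, 0, 0, 0, 0, 3],
    [1, 0, 0, 0, 0, 0, 3],
    [1, 0, 0, 0, 0, 0, 2],
    [1, 0, 0, 0, 0, 0, 0]
  ]
}}

```text
time_s: 12.97
tool_pos: [0.537, 0.1994, 0.3213]
tool_rot: [-180.0, -0.1, -0.4]
force: [-0.5, 0.3, 2.7]
grip_width: 0.0118
```

```bash
cat > s.py <<'E'
from h import *
o=status.get_obs();print({k:np.round(o[k],4) for k in("tool_pos","tool_rot","qpos","force","wrist_torque")})
E
python3 s.py
```

```text
{'tool_pos': array([0.537 , 0.1994, 0.3213]), 'tool_rot': array([-1.799754e+02, -8.710000e-02, -4.279000e-01]), 'qpos': array([ 21.8313,  19.8787, -53.3896,  99.0567,  16.9624,  69.5326,
       -36.35  ]), 'force': array([-0.5327,  0.3484,  2.7438]), 'wrist_torque': array([ 0.0146, -0.1034, -0.0295])}
```

Call:
{"name": "jog_arm", "arguments": {
  "rows": [
    [1, 0, 0, 0, 0, 0, 3],
    [1, 0, 0, 0.0002, 0, 0, 3],
    [1, 0, 0, 0.0003, 0, 0, 3],
    [1, 0, 0, 0.0003, 0, 0, 3],
    [1, 0, 0, 0, 0, 0, 0]
  ]
}}

```text
time_s: 13.38
tool_pos: [0.5368, 0.1994, 0.3203]
tool_rot: [-180.0, -0.0, -12.4]
force: [-1.3, 0.1, 3.3]
grip_width: 0.012
```

```bash
python3 s.py
```

```text
{'tool_pos': array([0.5368, 0.1994, 0.3203]), 'tool_rot': array([-1.799794e+02, -3.510000e-02, -1.239500e+01]), 'qpos': array([ 20.2187,  19.2306, -51.231 ,  99.176 ,  15.9512,  69.2182,
       -47.5722]), 'force': array([-1.2621,  0.0536,  3.3413]), 'wrist_torque': array([-0.0676, -0.0167,  0.021 ])}
```

Call:
{"name": "jog_arm", "arguments": {
  "rows": [
    [1, 0, 0, 0.0003, 0, 0, 3],
    [1, 0, 0, 0.0003, 0, 0, 3],
    [1, 0, 0, 0.0003, 0, 0, 3],
    [1, 0, 0, 0.0003, 0, 0, 3],
    [1, 0, 0, 0, 0, 0, 0]
  ]
}}

```text
time_s: 13.8
tool_pos: [0.5368, 0.1993, 0.319]
tool_rot: [-180.0, -0.0, -24.3]
force: [-0.5, 0.1, 3.0]
grip_width: 0.0121
```

```bash
python3 s.py
```

```text
{'tool_pos': array([0.5368, 0.1993, 0.319 ]), 'tool_rot': array([-1.799772e+02, -2.360000e-02, -2.433960e+01]), 'qpos': array([ 18.6221,  18.6739, -49.1402,  99.2982,  15.0515,  68.8816,
       -58.8452]), 'force': array([-0.4614,  0.0802,  2.9911]), 'wrist_torque': array([ 0.0574, -0.0092, -0.0333])}
```

Call:
{"name": "jog_arm", "arguments": {
  "rows": [
    [1, 0, 0, 0.0002, 0, 0, 3],
    [1, 0, 0, 0.0002, 0, 0, 3],
    [1, 0, 0, 0, 0, 0, 3],
    [1, 0, 0, 0, 0, 0, 0]
  ]
}}

```text
time_s: 14.13
tool_pos: [0.5368, 0.1993, 0.3187]
tool_rot: [-180.0, -0.0, -33.3]
force: [0.0, 0.0, 2.6]
grip_width: 0.0117
```

```bash
python3 s.py
```

```text
{'tool_pos': array([0.5368, 0.1993, 0.3187]), 'tool_rot': array([-1.799727e+02, -2.950000e-02, -3.329620e+01]), 'qpos': array([ 17.4566,  18.2637, -47.6297,  99.3463,  14.4033,  68.7026,
       -67.312 ]), 'force': array([0.0245, 0.0413, 2.5996]), 'wrist_torque': array([-0.0229, -0.0566,  0.0241])}
```

Call:
{"name": "jog_arm", "arguments": {
  "rows": [
    [1, 0, 0, 0, 0, 0, 2],
    [1, 0, 0, 0, 0, 0, 2],
    [1, 0, 0, 0, 0, 0, 2],
    [1, 0, 0, 0, 0, 0, 0]
  ]
}}

```text
time_s: 14.47
tool_pos: [0.5368, 0.1993, 0.3187]
tool_rot: [-180.0, -0.0, -39.2]
force: [0.5, -0.7, 3.4]
grip_width: 0.0115
```

```bash
python3 s.py
```

```text
{'tool_pos': array([0.5368, 0.1993, 0.3187]), 'tool_rot': array([-1.799783e+02, -2.660000e-02, -3.922270e+01]), 'qpos': array([ 16.6989,  17.9993, -46.659 ,  99.376 ,  13.984 ,  68.6138,
       -72.9281]), 'force': array([ 0.4668, -0.6853,  3.4376]), 'wrist_torque': array([-0.0324, -0.1264,  0.1175])}
```

Call:
{"name": "jog_arm", "arguments": {
  "rows": [
    [1, 0, 0, 0, 0, 0, 1],
    [1, 0, 0, 0, 0, 0, 1],
    [1, 0, 0, 0, 0, 0, 0]
  ]
}}

```text
time_s: 14.72
tool_pos: [0.5367, 0.1993, 0.3186]
tool_rot: [-180.0, -0.0, -41.3]
force: [-0.0, -0.6, 3.6]
grip_width: 0.0115
```

```bash
python3 s.py
```

```text
{'tool_pos': array([0.5367, 0.1993, 0.3186]), 'tool_rot': array([-1.799799e+02, -3.650000e-02, -4.130070e+01]), 'qpos': array([ 16.4337,  17.9112, -46.3307,  99.3872,  13.8546,  68.5812,
       -74.9143]), 'force': array([-0.041 , -0.6355,  3.6133]), 'wrist_torque': array([-0.0391, -0.1539,  0.6388])}
```

It came up firm (0.64 N m, slightly more than the 0.3 I was told to stop at). I'll ease back 1° and check.

Call:
{"name": "jog_arm", "arguments": {
  "rows": [
    [1, 0, 0, -0.0005, 0, 0, -1.2],
    [1, 0, 0, -0.0005, 0, 0, 0],
    [1, 0, 0, 0, 0, 0, 0],
    [1, 0, 0, 0, 0, 0, 0]
  ]
}}

```text
time_s: 15.05
tool_pos: [0.5368, 0.1992, 0.3193]
tool_rot: [-180.0, 0.0, -40.2]
force: [1.5, 0.8, -0.2]
grip_width: 0.0117
```

```bash
python3 s.py
```

```text
{'tool_pos': array([0.5368, 0.1992, 0.3193]), 'tool_rot': array([-1.799773e+02,  2.500000e-03, -4.017590e+01]), 'qpos': array([ 16.6167,  17.9263, -46.5254,  99.3428,  13.8626,  68.6683,
       -73.7847]), 'force': array([ 1.5024,  0.8082, -0.2437]), 'wrist_torque': array([ 0.1871, -0.5574,  0.3636])}
```

Call:
{"name": "jog_arm", "arguments": {
  "rows": [
    [0.85, 0, 0, 0, 0, 0, 0],
    [0.7, 0, 0, 0, 0, 0, 0],
    [0.5, 0, 0, 0, 0, 0, 0],
    [0.5, 0, 0, 0, 0, 0, 0],
    [0.5, 0, 0, 0, 0, 0, 0],
    [0.5, 0, 0, 0, 0, 0, 0],
    [0.5, 0, 0, 0, 0, 0, 0]
  ]
}}

```text
time_s: 15.63
tool_pos: [0.5366, 0.1991, 0.3195]
tool_rot: [180.0, 0.0, -40.2]
force: [-0.4, 0.1, -0.1]
grip_width: 0.041
```

Call:
{"name": "jog_arm", "arguments": {
  "rows": [
    [0.5, 0, 0, -0.01, 0, 0, 0],
    [0.5, 0, 0, -0.015, 0, 0, 0],
    [0.5, 0, 0, -0.02, 0, 0, 0],
    [0.5, 0, 0, -0.02, 0, 0, 0],
    [0.5, 0, 0, -0.02, 0, 0, 0],
    [0.5, 0, 0.01, -0.01, 0, 0, 0],
    [0.5, 0, 0.02, 0, 0, 0, 0],
    [0.5, 0, 0.02, 0, 0, 0, 0],
    [0.5, 0, 0, 0, 0, 0, 0],
    [0.5, 0, 0, 0, 0, 0, 0]
  ]
}}

```text
time_s: 16.47
tool_pos: [0.5042, 0.1604, 0.4154]
tool_rot: [-180.0, -0.1, -40.3]
force: [0.5, -0.1, 0.0]
grip_width: 0.0433
```

Run:
```python
from h import *
p,im,d,P,C=cloud("wrist");save(im,"w4.png")
red=(C[:,0]>60)&(C[:,1]<60)&(np.hypot(P[:,0]-.536,P[:,1]-.199)<.045)
q=P[red];print(len(q))
w=q[q[:,2]>.147];print("wing top",w[:,2].mean() if len(w) else 0,"exp home .162", np.median(w[:,2]))
b=q[q[:,2]<.145];print("disc",np.median(b[:,2]),"exp .1335",cv2.minEnclosingCircle(b[:,:2].astype(np.float32)))
A=np.c_[b[:,:2]-b[:,:2].mean(0),np.ones(len(b))];print("tilt",np.linalg.lstsq(A,b[:,2],rcond=None)[0])
u=P[(np.hypot(P[:,0]-.536,P[:,1]-.199)>.05)&(abs(P[:,2]-.08)<.006)];print("tank top",np.median(u[:,2]))
o=status.get_obs();print(o["tool_pos"],o["force"],o["grip_width"])
```

```text
730
wing top 0.2532033808341223 exp home .162 0.31678184073580273
disc 0.13326511262293272 exp .1335 ((0.5350908041000366, 0.20022040605545044), 0.04126819595694542)
tilt [0.15487276 0.05628143 0.13132832]
tank top 0.07977214406005839
[0.50445594 0.16108981 0.41532705] [ 0.37068393  0.14816247 -0.66986579] 0.04346994475764402
```

View pics/w4.png

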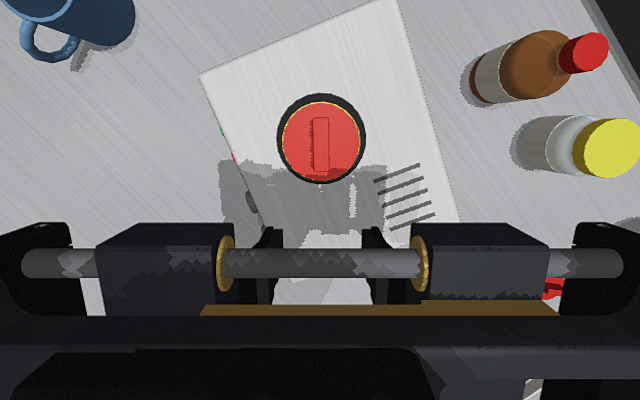

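The plug sits in the neck at (320,142), released and flat-looking, with its wing clear of the fingers. The red mask was too narrow, so I'll measure again properly.

Run:
```python
from h import *
p,im,d,P,C=cloud("wrist")
C=C.astype(int)
q=P[(C[:,0]>C[:,1]+90)&(C[:,0]>C[:,2]+90)&(np.hypot(P[:,0]-.5362,P[:,1]-.199)<.045)&(P[:,2]<.2)]
w=q[q[:,2]>.155];b=q[(q[:,2]<.14)&(q[:,2]>.125)]
print(len(w),"wing top",np.median(w[:,2]),"exp .162; disc",len(b),np.median(b[:,2]),"exp .1335",cv2.minEnclosingCircle(b[:,:2].astype(np.float32)))
A=np.c_[b[:,:2]-b[:,:2].mean(0),np.ones(len(b))];print("tilt",np.linalg.lstsq(A,b[:,2],rcond=None)[0])
```

```text
867 wing top 0.16180411140521045 exp .162; disc 3642 0.13330991082412258 exp .1335 ((0.5361315608024597, 0.1988363265991211), 0.03180428221821785)
tilt [ 1.61650894e-03 -1.30157076e-04  1.33300771e-01]
```

Home: the disc is at 133.3 mm against 133.5 expected, centred within 0.3 mm and level. Handing in.

```bash
python3 -c "
from h import *
print(env.sign_off())"
```

```text
the job is handed in; nothing more can be done
None
```

The red plug from the tray is screwed fully home in the tank's brass neck and released, and the job is handed in. It took about 16.5 s of robot time, and no verdict was reported.

- **How it went:** I rested the plug on the rim at about 5 N and backed it off about 32° until it dropped into the thread. I then ran it in clockwise about 58° to the hard stop, eased it back about 1°, let go and moved clear.
- **Last checks:** With the gripper clear, the disc top measured 133.3 mm above the table, against 133.5 mm expected when home. The wing top measured 161.8 mm against 162 mm. The plug was within 0.3 mm of the neck's axis and level within 0.002 rad.
- **What did not go to plan:**
  - At the end stop the wrist torque briefly read 0.64 N m. That is above the 0.3 N m stopping value and just over the 0.6 N m you call forcing. My last 2° step was too coarse.
  - The first disc check gave bad numbers because its colour mask was too narrow. The figures above are from the repeat.
- **Bystanders:** The arm passed clear of the other kitchen things and none was touched as far as I could see. I did not measure their positions again.

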